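# Slide the lunchbox lid into its track and turn the keeper

### The job

Close the wooden lunchbox: slide its lid off the chopping block into the box's side tracks through the open end, and push it fully home under the lips. Then swing the wooden keeper all the way across the open end behind the lid, and let go. Leave the other things on the counter where they are and do not push the lid off the block.

Things in the scene. Friction and masses are not known exactly. Their poses are not given: they have to be found in the camera images.
- lunchbox: Low wooden lunchbox, fixed with the chopping block to the counter. Origin: on the counter under the middle of its open end (mouth). x = the way the lid slides in, y = left of that, z up; this is the 'box frame', in mm, for all entries. Box: x 0 to 130, y -60 to 60, top z 56. Closed end wall (the lid's stop): inner face x 120.
- lid: Loose flat wooden lid, about 100 g, no handle: 116 long (its x), 100 wide (its y), 11 mm thick. Origin: centre of underside. Lower 6 mm is full width (tongues along the long sides), the panel above is 85 wide. Ends alike. Lies on the block outside the cheeks, x within 0.35 rad of box x. Fully home (against the stop) its origin is at box frame 62, 0, 42, its rear end at x 4.
- keeper (a joint): Wooden turn-bar on an upright pivot at the left of the mouth, in rad. 0 = closed, across the mouth, at its stop; grows as it swings away from the box; 1.57 = pointing along box -x; limit 1.9. About 0.5 N at the tip moves it; it stays put. Bar 12 mm wide, reaches 66 mm from the axis, z 54 to 68; a tab 46 to 64 mm from the axis hangs to z 45. Closed, the tab is 3 mm behind the home lid.
- keeper_pivot (a point): The keeper's pivot axis, at mid height of the bar: x -6, y 85, z 61 in the lunchbox frame.
- keeper_tip (a point): Point on the keeper bar's centre line, mid height of the bar, 55 mm from the pivot axis, above the hanging tab.
- mouth (a point): Middle of the track's open end (box frame 0, 0, 42). Track, x 0 to 120: ledges at z 42, groove sides at y +-52, lips above with undersides z 51, tops z 56, inner edges y +-45.5. Open only at x 0. Two flared cheeks on the block guide the lid in: inner faces from y +-52 at x 0 to about y +-64 at x -30, tops z 52.
- food_jar: Bystander: stainless steel food jar with black cap, 84 mm across, 124 mm tall; origin at the centre of its underside. Stands loose on the counter.
- muffin_cup: Bystander: teal muffin cup, 70 mm across, 34 mm tall, loose on the counter beside the box on the keeper's side; origin at the centre of its underside.
- rice_paddle: Bystander: white plastic rice paddle lying on the counter between the robot and the block, about 195 mm long, 62 mm wide, 8 mm high; x along it towards the blade; origin on its underside near mid length.
- glass_container: Bystander: round glass container with grey clip lid, 140 mm across, 57 mm tall, beyond the closed end of the box; origin at the centre of its underside.
- pepper_grinder: Bystander: push-button pepper grinder, 52 mm across, 153 mm tall, loose on the counter; origin at the centre of its underside.
- sauce_tin: Bystander: small round steel tin, 62 mm across, 38 mm tall, loose on the counter beside the box on the side away from the keeper; origin at the centre of its underside.
- block (a point): Centre of the flat top of the dark wooden chopping block butted against the open end (box frame -136, -5, 43). The block spans x -271 to -1, y -115 to 105, its top at z 43, 1 mm above the track's ledges.

How it is judged:
By the outcome, as a careful person would: the job done as asked, in the order asked, and still so for the second after the job is handed in, with the robot touching nothing.
It also fails if it takes over 66 s, if anything falls off the work surface, if the arm or the gripper's body presses on something with over 40 N, if the wrist force passes 120 N, or if a joint passes its speed limit or range.

### The arm

A 6-joint arm with a two-finger parallel gripper is mounted at the origin on the work surface. World frame = base frame: x ahead of the robot, y to its left, z up, the work surface at z = 0. Lengths are in m, angles in degrees, forces in N, time in s.
With the tool pointing down it reaches from about 0.4 to 0.825 m from the base axis. Payload 7 kg.
Tool frame: the origin (TCP) lies midway between the tips of the shut fingers; the grasp point (between the pads) lies r.pinch_z behind it (r.pinch_z is the distance from the TCP to the grasp point, in m); z points along the fingers, y is the line along which they close (so a half turn about z gives the same grasp; the last joint's range is limited). The gripper opens to 88 mm and grips with 3 to 60 N. Pads are 19 mm wide; open, the fingers measure 130 mm over their backs; the gripper's body (78 mm by 193 mm) begins 47 mm behind the grasp point.
Start: joints at [-58.035, 20.546, 0.682, 0, -70.136, -16.507], TCP at [0.18, -0.651, 0.227] pointing down, gripper open.
Joint ranges: [-176.03, 176.03], [-82.01, 121.73], [-58.28, 71.71], [-173.87, 95.51], [-174.79, -0.11], [-173.66, 173.66]. Speed limits (degrees/s): [136.94, 136.94, 172.46, 180, 180, 180].

### API

Orientations are given as [roll, pitch, yaw] about the fixed x, y, z axes, in that order (R = Rz(yaw) Ry(pitch) Rx(roll)).
In Python, from plant import r, optics, job gives the robot as it stands.
- The arm moves only by the shell command python3 -m crank 'ROWS' [FORCE]. ROWS is JSON, a list of rows, each an object with "xyz": the shift along the tool's x, y, z in units of 30 mm (1.0 is 30 mm), a list of three; "delta_rot": the turn, a rotation vector about the tool's x, y, z in degrees, a list of three; "claw": the closure, from 0 (fully open) to 1 (shut). A call has 1 to 20 rows; each row is the pose to reach, as a shift and turn from the pose commanded when the call began, along the tool's axes at that moment; what a row does not reach only later rows make up. A row lasts 1/8 s, in which the tool goes at most 62.5 mm and 10.7 degrees, less where a joint would pass 70% of its speed; a pose out of reach is approached as far as the arm can. A call with a gripper value outside its range is refused whole. The fingers move at their own pace and stop on an object; FORCE is the grip in N (left out, the last holds). Time passes only in rows, so rows that repeat a pose let the fingers close. It gives the time, the measured TCP pose, the force, the opening and the grip force at its end, in the units of the state.
- r.get_state(): the state, without advancing time (a new reading comes with each control period).
- optics.capture(name): name is "scene" or "side" or "wrist"; returns a dict with "img" (384x512x3 uint8, blue, green, red), "fovy" (degrees; the focal length in pixels is half the picture's height over the tangent of half this angle, whatever the lens; pixels are square), "cx", "cy" (the principal point, pixels), "eye" and "rotation" of the camera in the world; the wrist camera has in their place "hand_eye" (4x4, takes a point from camera to tool coordinates, whose origin is the TCP and whose axes are the flange's). Camera axes: x right, y up, looking along -z (the intrinsics and any distortion apply to the point x, -y, -z); pixel columns grow to the right and rows downward; lengths in m; the calibration is good to about 2 mm. A picture is of the moment at which its call begins: read the wrist's pose just before it. There is no depth.
- job.close_job(): hands the job in; it is judged then, once.
The state is a dict: "time_s": time; "joints": joint angles; "qd": joint speeds; "joint_torque": joint torques, N m; "tcp_pos": TCP position; "eef_rot": TCP orientation; "contact_force": force on the tool from outside, world axes, zero at the start; "moment": the same for the moment, N m; "gripper_width": finger opening in m; "gripper_force": force on a finger pad.
Only numpy, scipy, OpenCV 4.12 (cv2) and the standard library are available. Lean on these libraries where they do the work, as an engineer would, in place of code of your own. Each camera call takes 0.05 s, during which the arm holds its last target. There are 200 camera calls.

## Working session

There is one attempt and no reset: what is moved stays moved. The work goes in short steps, Python scripts to look and compute and a shell command to move; the robot and the scene stay as the last step left them, time stands still between calls to the robot, and variables do not carry over. Pictures are saved under pics/ and viewed, at most 10 in all, crops included, and the job is handed in when it is done.

```bash
mkdir -p pics; ls; python3 - <<'E'
from plant import r, optics, job
import cv2,json
print(r.get_state(), r.pinch_z)
for n in ["scene","side"]:
    c=optics.capture(n); cv2.imwrite(f"pics/{n}0.png",c["img"]); print({k:v for k,v in c.items() if k!="img"})
E
```

```text
pics
{'time_s': 0.0, 'joints': array([-5.80349692e+01,  2.05913689e+01,  6.34056842e-01, -2.01875757e-02,
       -7.01367155e+01, -1.65061237e+01]), 'qd': array([-0.00762397,  0.01163061, -0.0315625 , -0.00851594,  0.03310567,
       -0.03440452]), 'joint_torque': array([-2.72672478e-04, -5.82712984e+01,  2.93045300e+01,  6.99709922e+00,
        6.59348574e-03, -1.61590774e-04]), 'tcp_pos': array([ 0.17975222, -0.65011394,  0.22562538]), 'eef_rot': array([ 1.79904455e+02, -8.52195125e-03, -1.64547961e+02]), 'contact_force': array([-0.34284733, -0.51119272,  0.44696225]), 'moment': array([ 0.00242512,  0.04216153, -0.03682283]), 'gripper_force': 0.0, 'gripper_width': 0.08798054758125724} 0.0188
{'fovy': 45.64833497981527, 'cx': 250.81151808838135, 'cy': 198.22144434983483, 'eye': array([1.3571227 , 0.16475525, 0.9122632 ]), 'rotation': array([ 45.33340289,   1.2613414 , 100.44697122])}
{'fovy': 53.60690275538083, 'cx': 259.53939081932623, 'cy': 188.93108577632367, 'eye': array([0.03636235, 0.73014674, 1.05607536]), 'rotation': array([  40.69632985,    0.23152597, -148.21802146])}
```

View pics/scene0.png

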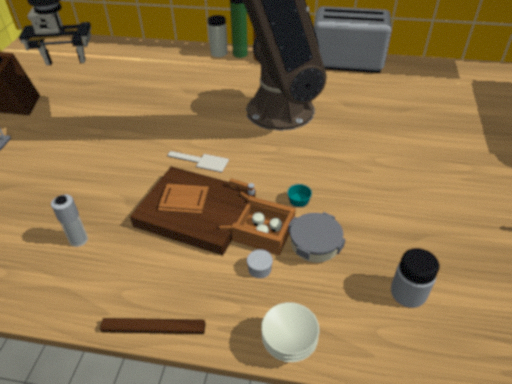

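View pics/side0.png

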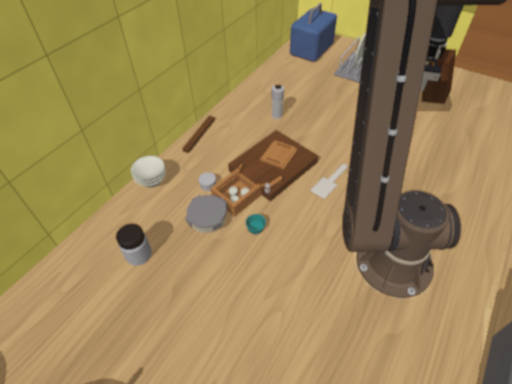

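The scene view shows the block spanning roughly (131,215)-(253,190), the lid on it at (184,198), the box at (263,222), and the keeper near (243,187). Box x points to image right (about world +y), and the keeper is on the robot side. I'll back-project these points.

```bash
cat > h.py <<'E'
import numpy as np
from scipy.spatial.transform import Rotation as R
from plant import r, optics, job
import cv2
def cam(c,st=None):
    f=c["img"].shape[0]/2/np.tan(np.radians(c["fovy"]/2))
    if "eye" in c: return f,c["cx"],c["cy"],R.from_euler("xyz",c["rotation"],degrees=True).as_matrix(),c["eye"]
    T=np.eye(4);T[:3,:3]=R.from_euler("xyz",st["eef_rot"],degrees=True).as_matrix();T[:3,3]=st["tcp_pos"]
    T=T@np.array(c["hand_eye"]);return f,c["cx"],c["cy"],T[:3,:3],T[:3,3]
def back(k,uv,z):
    f,cx,cy,M,e=k;d=M@np.array([(uv[0]-cx)/f,-(uv[1]-cy)/f,-1]);return e+d*(z-e[2])/d[2]
def proj(k,p):
    f,cx,cy,M,e=k;q=M.T@(np.asarray(p)-e);return np.array([cx-f*q[0]/q[2],cy+f*q[1]/q[2]])
E
python3 - <<'E'
from h import *
c=optics.capture("scene");k=cam(c)
for n,uv,z in [("bl A",(172,169),.043),("B",(131,217),.043),("C",(222,248),.043),("lid",(167,184),.054),("lid",(208,188),.054),("lid",(204,212),.054),("lid",(160,208),.054),("box",(295,209),.056),("box",(279,248),.056),("box",(232,238),.056)]:
    print(n,uv,back(k,uv,z).round(3))
c2=optics.capture("side");k2=cam(c2)
for n,uv,z in [("bl A",(317,157),.043),("B",(278,133),.043),("C",(230,163),.043),("D",(270,196),.043)]: print(n,back(k2,uv,z).round(3))
cv2.imwrite("pics/scene1.png",cv2.resize(c["img"][155:265,120:320],None,fx=4,fy=4,interpolation=cv2.INTER_CUBIC))
E
```

```text
bl A (172, 169) [ 0.413 -0.263  0.043]
B (131, 217) [ 0.615 -0.311  0.043]
C (222, 248) [ 0.677 -0.052  0.043]
lid (167, 184) [ 0.488 -0.252  0.054]
lid (208, 188) [ 0.486 -0.135  0.054]
lid (204, 212) [ 0.576 -0.123  0.054]
lid (160, 208) [ 0.581 -0.241  0.054]
box (295, 209) [0.529 0.11  0.056]
box (279, 248) [0.665 0.087 0.056]
box (232, 238) [ 0.653 -0.031  0.056]
bl A [ 0.397 -0.258  0.043]
B [ 0.592 -0.3    0.043]
C [ 0.66  -0.059  0.043]
D [0.451 0.    0.043]
```

View pics/scene1.png

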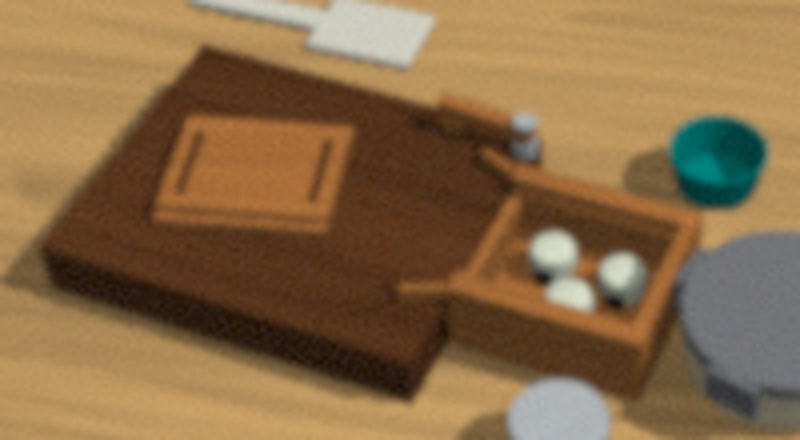

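```bash
cat >> h.py <<'E'
def rel(pos,yaw):
    "rows' xyz units and rotvec for tool-down target from measured pose"
    s=r.get_state();M=R.from_euler("xyz",s["eef_rot"],degrees=True)
    d=M.inv().apply(np.array(pos)-s["tcp_pos"])/.03
    w=(M.inv()*R.from_euler("xyz",[180,0,yaw],degrees=True)).as_rotvec(degrees=True)
    print("xyz",d.round(3),"rot",w.round(2),"dist mm",(np.linalg.norm(d)*30).round())
E
python3 - <<'E'
from h import *
c=optics.capture("wrist");print(np.array(c["hand_eye"]).round(3),c["fovy"],c["cx"],c["cy"])
rel([.53,-.11,.33],-104.5)
E
```

```text
[[-0.     0.965  0.264  0.071]
 [ 1.     0.     0.     0.   ]
 [ 0.     0.264 -0.965 -0.158]
 [ 0.     0.     0.     1.   ]] 60.59322394343673 253.53401658584485 192.14863525582143
xyz [-16.05   14.254  -3.453] rot [ 4.000e-02  2.000e-02 -6.004e+01] dist mm 652.0
```

```bash
python3 -m crank '[{"xyz":[0,0,-2],"delta_rot":[0,0,0],"claw":0},{"xyz":[-15.7,13.2,-3.45],"delta_rot":[0,0,-60],"claw":0},{"xyz":[-15.7,13.2,-3.45],"delta_rot":[0,0,-60],"claw":0},{"xyz":[-15.7,13.2,-3.45],"delta_rot":[0,0,-60],"claw":0},{"xyz":[-15.7,13.2,-3.45],"delta_rot":[0,0,-60],"claw":0},{"xyz":[-15.7,13.2,-3.45],"delta_rot":[0,0,-60],"claw":0},{"xyz":[-15.7,13.2,-3.45],"delta_rot":[0,0,-60],"claw":0},{"xyz":[-15.7,13.2,-3.45],"delta_rot":[0,0,-60],"claw":0},{"xyz":[-15.7,13.2,-3.45],"delta_rot":[0,0,-60],"claw":0.5},{"xyz":[-15.7,13.2,-3.45],"delta_rot":[0,0,-60],"claw":0.5},{"xyz":[-15.7,13.2,-3.45],"delta_rot":[0,0,-60],"claw":0.5},{"xyz":[-15.7,13.2,-3.45],"delta_rot":[0,0,-60],"claw":0.5},{"xyz":[-15.7,13.2,-3.45],"delta_rot":[0,0,-60],"claw":0.5},{"xyz":[-15.7,13.2,-3.45],"delta_rot":[0,0,-60],"claw":0.5},{"xyz":[-15.7,13.2,-3.45],"delta_rot":[0,0,-60],"claw":0.5},{"xyz":[-15.7,13.2,-3.45],"delta_rot":[0,0,-60],"claw":0.5}]'
python3 - <<'E'
from h import *
s=r.get_state();c=optics.capture("wrist");print(s["tcp_pos"],s["eef_rot"],s["gripper_width"])
cv2.imwrite("pics/w1.png",cv2.resize(c["img"],None,fx=1.5,fy=1.5,interpolation=cv2.INTER_CUBIC))
import pickle;pickle.dump((c,s),open("w1.pkl","wb"))
E
```

```text
time_s: 2.25
tcp_pos: [0.528, -0.144, 0.3302]
eef_rot: [-180.0, 0.0, -104.6]
contact_force: [-0.8, -0.0, -0.3]
gripper_width: 0.0441
gripper_force: 0.0
[ 0.5279713  -0.14399231  0.33019975] [-1.79986451e+02  6.81211682e-03 -1.04606054e+02] 0.0441020794306774
```

View pics/w1.png

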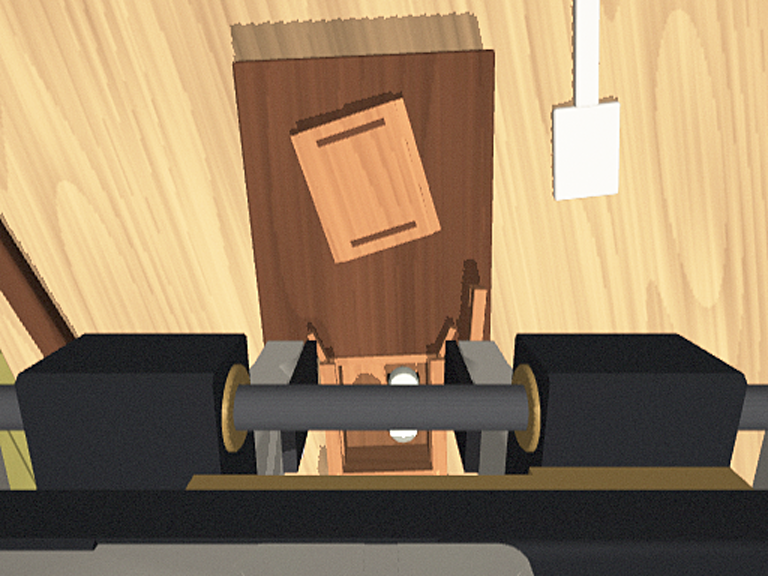

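The wrist view (1.5x) shows the block's far corners at (234,62) and (494,51). The lid corners are (291,131), (402,96), (440,230) and (338,263). The mouth is at y≈358, with the keeper bar open at (480,310). Next I fit the box pose and the lid.

```bash
cat >> h.py <<'E'
def frame(W,x,y,th): # world->box mm
    d=(np.asarray(W)[:2]-[x,y])*1000;c,s=np.cos(th),np.sin(th);return np.array([c*d[0]+s*d[1],-s*d[0]+c*d[1]])
E
python3 - <<'E'
from h import *
import pickle
from scipy.optimize import least_squares
c,s=pickle.load(open("w1.pkl","rb"));k=cam(c,s)
P=lambda u,v,z:back(k,(u/1.5,v/1.5),z)
loc=np.array([[-271,-115],[-271,105],[0,-60],[0,60]])
W=[P(234,62,.043),P(494,51,.043),P(319,363,.056),P(446,357,.056)]
f=lambda q:np.concatenate([frame(w,*q)-l for w,l in zip(W,loc)])
q=least_squares(f,[.558,-.027,1.32],x_scale=[.01,.01,.01]).x
print(q,np.degrees(q[2]),f(q).round(1)); np.save("q.npy",q)
for z in(.054,.049):
  L=[frame(P(u,v,z),*q) for u,v in[(291,131),(402,96),(440,230),(338,263)]]
  L=np.array(L);print(L.round(1),L.mean(0).round(1),np.linalg.norm(np.roll(L,-1,0)-L,axis=1).round(1),
   [np.degrees(np.arctan2(*(b-a)[::-1])).round(1) for a,b in((L[0],L[3]),(L[1],L[2]))])
for n,u,v,z in[("k far",480,290,.068),("k left",474,290,.068),("k right",488,290,.068),("cheekL",311,325,.052),("cheekR",455,320,.052)]: print(n,frame(P(u,v,z),*q).round(1))
E
```

```text
[ 0.55544827 -0.02713854  1.35653313] 77.72362323107019 [ 1.9  2.   2.3 -1.9 -1.5 -0.3 -2.7  0.2]
[[-212.1  -68.6]
 [-235.8   25.5]
 [-123.3   55.8]
 [ -97.2  -36.3]] [-167.1   -5.9] [ 97.  116.5  95.8 119.3] [np.float64(15.7), np.float64(15.1)]
[[-212.3  -69.4]
 [-236.3   25.7]
 [-122.5   56.4]
 [ -96.1  -36.8]] [-166.8   -6. ] [ 98.1 117.8  96.9 120.7] [np.float64(15.7), np.float64(15.1)]
k far [-70.6  89.1]
k left [-70.9  83.8]
k right [-70.4  96.2]
cheekL [-38.5 -65.6]
cheekR [-37.9  69.3]
```

```bash
cat >> h.py <<'E'
q=np.load("q.npy")
def go(bx,by,z,yaw): # box frame mm, yaw deg of pushing direction in box frame
    c,s=np.cos(q[2]),np.sin(q[2]);rel([q[0]+(c*bx-s*by)/1000,q[1]+(s*bx+c*by)/1000,z/1000],np.degrees(q[2])+yaw-180)
def where():
    s=r.get_state();print("box",frame(s["tcp_pos"],*q).round(1),"z",(s["tcp_pos"][2]*1e3).round(1),"yaw",(s["eef_rot"][2]+180-np.degrees(q[2])).round(2),"F",s["contact_force"].round(1),"t",s["time_s"])
E
python3 -c "
from h import *
where();go(-252,-29.4,100,15.4);go(-252,-29.4,47,15.4)"
```

```text
box [-119.9    2. ] z 330.2 yaw -2.32 F [-0.8  0.3  0.3] t 2.3
xyz [ 4.358 -1.221  7.673] rot [-1.000e-02  0.000e+00 -1.772e+01] dist mm 267.0
xyz [ 4.358 -1.221  9.44 ] rot [-1.000e-02  0.000e+00 -1.772e+01] dist mm 314.0
```

```bash
python3 -m crank '[{"xyz":[4.36,-1.22,2],"delta_rot":[0,0,-17.7],"claw":0.66},{"xyz":[4.36,-1.22,2],"delta_rot":[0,0,-17.7],"claw":0.66},{"xyz":[4.36,-1.22,7.6],"delta_rot":[0,0,-17.7],"claw":0.66},{"xyz":[4.36,-1.22,7.6],"delta_rot":[0,0,-17.7],"claw":0.66},{"xyz":[4.36,-1.22,7.6],"delta_rot":[0,0,-17.7],"claw":0.66},{"xyz":[4.36,-1.22,8.5],"delta_rot":[0,0,-17.7],"claw":0.66},{"xyz":[4.36,-1.22,9],"delta_rot":[0,0,-17.7],"claw":0.66},{"xyz":[4.36,-1.22,9.3],"delta_rot":[0,0,-17.7],"claw":0.66},{"xyz":[4.36,-1.22,9.43],"delta_rot":[0,0,-17.7],"claw":0.66},{"xyz":[4.36,-1.22,9.43],"delta_rot":[0,0,-17.7],"claw":0.66}]'
python3 - <<'E'
from h import *
where()
s=r.get_state();c=optics.capture("wrist")
cv2.imwrite("pics/w2.png",cv2.resize(c["img"],None,fx=1.5,fy=1.5,interpolation=cv2.INTER_CUBIC))
c2=optics.capture("side");cv2.imwrite("pics/s2.png",cv2.resize(c2["img"][100:250,170:370],None,fx=4,fy=4,interpolation=cv2.INTER_CUBIC))
E
```

```text
time_s: 3.55
tcp_pos: [0.5314, -0.2792, 0.0479]
eef_rot: [-179.9, -0.0, -86.8]
contact_force: [-0.3, -0.6, -0.2]
gripper_width: 0.0298
gripper_force: 0.0
box [-251.4  -30.1] z 47.9 yaw 15.45 F [-0.3 -0.6 -0.2] t 3.55
```

View pics/s2.png

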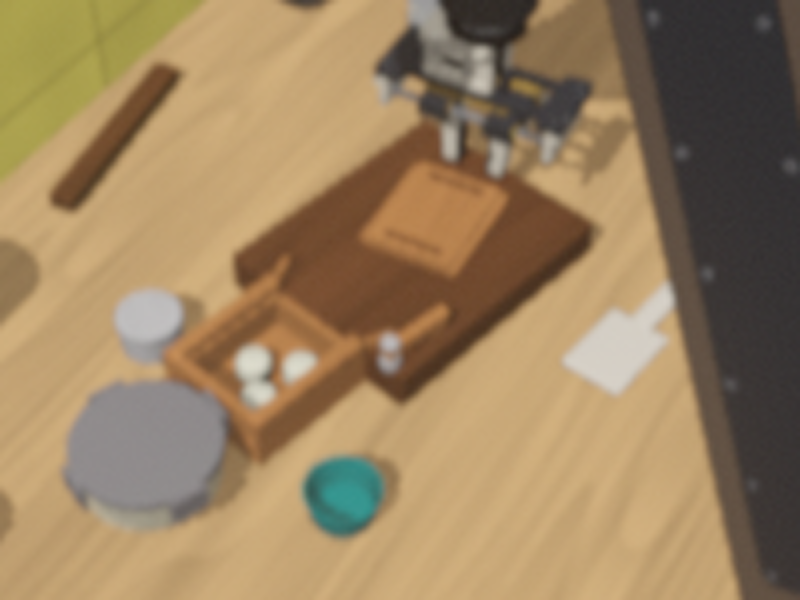

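```bash
cat > arc.py <<'E'
from h import *
s0=r.get_state();p0=frame(s0["tcp_pos"],*q);y0=np.radians(15.45)
C=np.array([-167.,-6.]);D=50
h=lambda a:np.array([np.cos(a),np.sin(a)])
for d in np.arange(0,D+1,5.):
    a=np.radians(15.4)*(1-d/D)
    if d: C=C+5*h(a+np.radians(15.4)*2.5/D)
    t=C-67.5*h(a)-p0
    fx=-t@h(y0);fy=t@np.array([-np.sin(y0),np.cos(y0)])
    print(d,(fx/30).round(3),(fy/30).round(3),"rot",np.degrees(y0-a).round(2))
print(C)
E
python3 arc.py
```

```text
0.0 -0.677 0.029 rot 0.05
5.0 -0.844 0.087 rot 1.59
10.0 -1.013 0.14 rot 3.13
15.0 -1.184 0.189 rot 4.67
20.0 -1.355 0.234 rot 6.21
25.0 -1.528 0.274 rot 7.75
30.0 -1.702 0.309 rot 9.29
35.0 -1.877 0.339 rot 10.83
40.0 -2.052 0.365 rot 12.37
45.0 -2.228 0.386 rot 13.91
50.0 -2.405 0.402 rot 15.45
[-117.59836765    0.67936275]
```

```bash
python3 -m crank '[{"xyz":[-0.25,0.01,0],"delta_rot":[0,0,0],"claw":0.66},{"xyz":[-0.45,0.02,0],"delta_rot":[0,0,0],"claw":0.66},{"xyz":[-0.6,0.03,0],"delta_rot":[0,0,0],"claw":0.66},{"xyz":[-0.68,0.03,0],"delta_rot":[0,0,0],"claw":0.66},{"xyz":[-0.84,0.09,0],"delta_rot":[0,0,1.6],"claw":0.66},{"xyz":[-1.01,0.14,0],"delta_rot":[0,0,3.1],"claw":0.66},{"xyz":[-1.18,0.19,0],"delta_rot":[0,0,4.7],"claw":0.66},{"xyz":[-1.36,0.23,0],"delta_rot":[0,0,6.2],"claw":0.66},{"xyz":[-1.53,0.27,0],"delta_rot":[0,0,7.7],"claw":0.66},{"xyz":[-1.70,0.31,0],"delta_rot":[0,0,9.3],"claw":0.66},{"xyz":[-1.88,0.34,0],"delta_rot":[0,0,10.8],"claw":0.66},{"xyz":[-2.05,0.37,0],"delta_rot":[0,0,12.4],"claw":0.66},{"xyz":[-2.23,0.39,0],"delta_rot":[0,0,13.9],"claw":0.66},{"xyz":[-2.4,0.4,0],"delta_rot":[0,0,15.4],"claw":0.66},{"xyz":[-2.4,0.4,0],"delta_rot":[0,0,15.4],"claw":0.66}]'
python3 - <<'E'
from h import *
where()
s=r.get_state();c=optics.capture("wrist")
import pickle;pickle.dump((c,s),open("w3.pkl","wb"))
cv2.imwrite("pics/w3.png",cv2.resize(c["img"],None,fx=1.5,fy=1.5,interpolation=cv2.INTER_CUBIC))
E
```

```text
time_s: 5.52
tcp_pos: [0.5149, -0.2075, 0.0471]
eef_rot: [180.0, 0.0, -102.2]
contact_force: [-0.6, 0.2, -0.2]
gripper_width: 0.0299
gripper_force: 0.0
box [-184.8    1.3] z 47.1 yaw 0.03 F [-0.6  0.2 -0.2] t 5.525
```

View pics/w3.png

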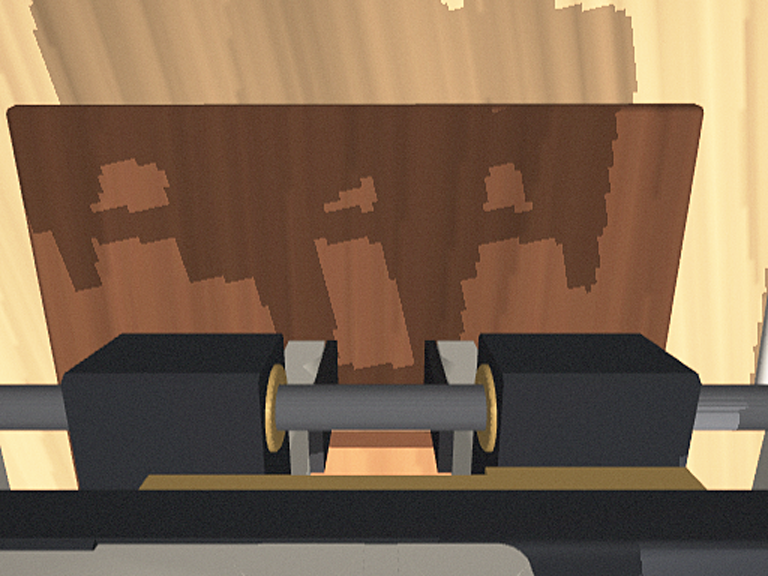

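The block's far edge is level at row 105, so my yaw is right, and the lid's rear edge sits square against both fingers at row 443. I'll push straight in, then check with the scene camera.

```bash
python3 -m crank '[{"xyz":[-0.15,0,0],"delta_rot":[0,0,0],"claw":0.66},{"xyz":[-0.3,0,0],"delta_rot":[0,0,0],"claw":0.66},{"xyz":[-0.45,0,0],"delta_rot":[0,0,0],"claw":0.66},{"xyz":[-0.6,0,0],"delta_rot":[0,0,0],"claw":0.66},{"xyz":[-0.75,-0.01,0],"delta_rot":[0,0,0],"claw":0.66},{"xyz":[-0.9,-0.02,0],"delta_rot":[0,0,0],"claw":0.66},{"xyz":[-1.05,-0.03,0],"delta_rot":[0,0,0],"claw":0.66},{"xyz":[-1.2,-0.03,0],"delta_rot":[0,0,0],"claw":0.66},{"xyz":[-1.35,-0.03,0],"delta_rot":[0,0,0],"claw":0.66},{"xyz":[-1.5,-0.03,0],"delta_rot":[0,0,0],"claw":0.66}]'
python3 - <<'E'
from h import *
where()
c=optics.capture("scene")
cv2.imwrite("pics/sc3.png",cv2.resize(c["img"][160:270,150:310],None,fx=5,fy=5,interpolation=cv2.INTER_CUBIC))
E
```

```text
time_s: 6.82
tcp_pos: [0.5254, -0.1638, 0.0472]
eef_rot: [180.0, 0.0, -102.2]
contact_force: [-0.8, -0.3, -0.1]
gripper_width: 0.0299
gripper_force: 0.2
box [-140.     0.3] z 47.2 yaw 0.03 F [-0.8 -0.3 -0.1] t 6.825
```

View pics/sc3.png

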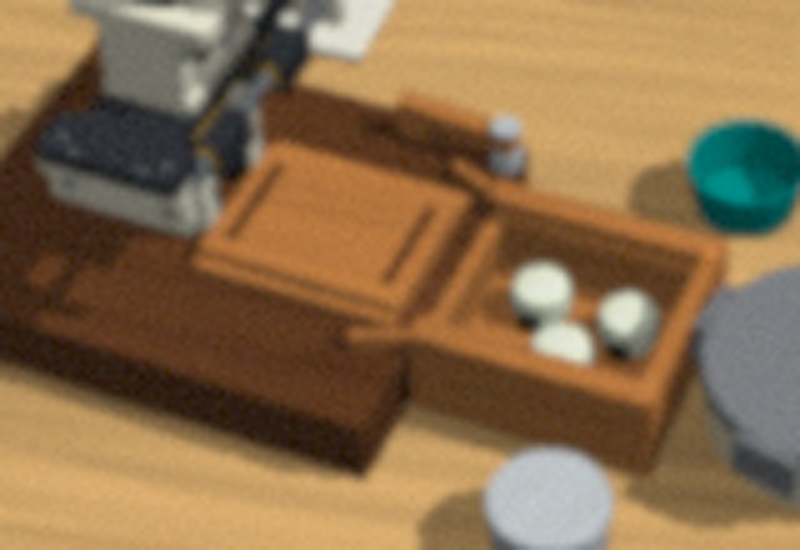

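The lid is square and centred between the cheeks, its front edge just short of the mouth at (430,300). I'll keep pushing.

```bash
python3 -m crank '[{"xyz":[-0.15,0,0],"delta_rot":[0,0,0],"claw":0.66},{"xyz":[-0.3,0,0],"delta_rot":[0,0,0],"claw":0.66},{"xyz":[-0.45,0,0],"delta_rot":[0,0,0],"claw":0.66},{"xyz":[-0.6,0,0],"delta_rot":[0,0,0],"claw":0.66},{"xyz":[-0.75,0,0],"delta_rot":[0,0,0],"claw":0.66},{"xyz":[-0.9,0,0],"delta_rot":[0,0,0],"claw":0.66},{"xyz":[-1.05,0,0],"delta_rot":[0,0,0],"claw":0.66},{"xyz":[-1.2,0,0],"delta_rot":[0,0,0],"claw":0.66}]'; python3 -c "
from h import *
where()"
```

```text
time_s: 7.88
tcp_pos: [0.5331, -0.1287, 0.0472]
eef_rot: [-180.0, 0.0, -102.2]
contact_force: [-0.4, -0.6, 0.3]
gripper_width: 0.0295
gripper_force: 0.5
box [-104.     0.3] z 47.2 yaw 0.03 F [-0.4 -0.6  0.3] t 7.875
```

```bash
python3 -m crank '[{"xyz":[-0.2,0,0],"delta_rot":[0,0,0],"claw":0.66},{"xyz":[-0.4,0,0],"delta_rot":[0,0,0],"claw":0.66},{"xyz":[-0.6,0,0],"delta_rot":[0,0,0],"claw":0.66},{"xyz":[-0.8,0,0],"delta_rot":[0,0,0],"claw":0.66},{"xyz":[-1,0,0],"delta_rot":[0,0,0],"claw":0.66},{"xyz":[-1.2,0,0],"delta_rot":[0,0,0],"claw":0.66},{"xyz":[-1.4,0,0],"delta_rot":[0,0,0],"claw":0.66},{"xyz":[-1.6,0,0],"delta_rot":[0,0,0],"claw":0.66},{"xyz":[-1.8,0,0],"delta_rot":[0,0,0],"claw":0.66},{"xyz":[-2,0,0],"delta_rot":[0,0,0],"claw":0.66},{"xyz":[-2.2,0,0],"delta_rot":[0,0,0],"claw":0.66},{"xyz":[-2.4,0,0],"delta_rot":[0,0,0],"claw":0.66},{"xyz":[-2.6,0,0],"delta_rot":[0,0,0],"claw":0.66},{"xyz":[-2.6,0,0],"delta_rot":[0,0,0],"claw":0.66}]'; python3 -c "
from h import *
where()"
```

```text
time_s: 9.62
tcp_pos: [0.5498, -0.0523, 0.0472]
eef_rot: [-180.0, 0.0, -102.2]
contact_force: [-0.3, 0.1, -0.6]
gripper_width: 0.0297
gripper_force: 0.0
box [-25.7   0.2] z 47.2 yaw 0.07 F [-0.3  0.1 -0.6] t 9.625
```

Now short steps to the stop, watching for force.

```bash
python3 -m crank '[{"xyz":[-0.1,0,0],"delta_rot":[0,0,0],"claw":0.66},{"xyz":[-0.2,0,0],"delta_rot":[0,0,0],"claw":0.66},{"xyz":[-0.3,0,0],"delta_rot":[0,0,0],"claw":0.66},{"xyz":[-0.4,0,0],"delta_rot":[0,0,0],"claw":0.66},{"xyz":[-0.5,0,0],"delta_rot":[0,0,0],"claw":0.66}]';python3 -m crank '[{"xyz":[-0.05,0,0],"delta_rot":[0,0,0],"claw":0.66},{"xyz":[-0.1,0,0],"delta_rot":[0,0,0],"claw":0.66}]'; python3 -c "
from h import *
where()"
```

```text
time_s: 10.25
tcp_pos: [0.5528, -0.0379, 0.0472]
eef_rot: [180.0, -0.0, -102.2]
contact_force: [-0.2, -0.5, 0.3]
gripper_width: 0.0297
gripper_force: 0.4
time_s: 10.5
tcp_pos: [0.5534, -0.0351, 0.0472]
eef_rot: [-180.0, -0.0, -102.2]
contact_force: [-0.3, -0.6, 0.9]
gripper_width: 0.0296
gripper_force: 0.3
box [-8.2  0.3] z 47.2 yaw 0.04 F [-0.3 -0.6  0.9] t 10.5
```

```bash
python3 -m crank '[{"xyz":[-0.05,0,0],"delta_rot":[0,0,0],"claw":0.66},{"xyz":[-0.1,0,0],"delta_rot":[0,0,0],"claw":0.66}]';python3 -m crank '[{"xyz":[-0.05,0,0],"delta_rot":[0,0,0],"claw":0.66},{"xyz":[-0.1,0,0],"delta_rot":[0,0,0],"claw":0.66}]'; python3 -c "
from h import *
where()"
```

```text
time_s: 10.75
tcp_pos: [0.5535, -0.0336, 0.0472]
eef_rot: [180.0, -0.1, -102.2]
contact_force: [0.4, -14.4, -0.3]
gripper_width: 0.0298
gripper_force: 7.0
time_s: 11.0
tcp_pos: [0.5534, -0.0332, 0.0472]
eef_rot: [179.9, -0.3, -102.2]
contact_force: [3.6, -29.4, 0.8]
gripper_width: 0.0296
gripper_force: 13.9
box [-6.4  0.7] z 47.2 yaw 0.04 F [  3.6 -29.4   0.8] t 11.0
```

The force built to 29 N at TCP x≈-6, the expected position, so the lid is on its stop. I'll back off, lift, and prepare the keeper move.

```bash
python3 -m crank '[{"xyz":[0.3,0,0],"delta_rot":[0,0,0],"claw":0.66},{"xyz":[0.7,0,0],"delta_rot":[0,0,0],"claw":0.66},{"xyz":[0.7,0,-1],"delta_rot":[0,0,0],"claw":0.66},{"xyz":[0.7,0,-3],"delta_rot":[0,0,0],"claw":1},{"xyz":[0.7,0,-3],"delta_rot":[0,0,0],"claw":1},{"xyz":[0.7,0,-3],"delta_rot":[0,0,0],"claw":1},{"xyz":[0.7,0,-3],"delta_rot":[0,0,0],"claw":1},{"xyz":[0.7,0,-3],"delta_rot":[0,0,0],"claw":1}]'
cat > keep.py <<'E'
from h import *
def pose(phi,gap=0,L=52):
    d=np.array([-np.sin(phi),-np.cos(phi)]);n=np.array([-np.cos(phi),np.sin(phi)])
    return np.array([-6,85])+L*d+(15.5+gap)*n,-np.degrees(phi)
E
python3 - <<'E'
from keep import *
where();print(r.get_state()["joints"].round(1))
p,y=pose(1.85,4);print(p,y);go(*p,137,y);go(*p,58,y)
s=r.get_state();c=optics.capture("wrist");k=cam(c,s)
im=cv2.resize(c["img"],None,fx=1.5,fy=1.5,interpolation=cv2.INTER_CUBIC);cv2.imwrite("pics/w4.png",im)
E
```

```text
time_s: 12.0
tcp_pos: [0.5496, -0.0499, 0.1361]
eef_rot: [179.9, -0.0, -102.2]
contact_force: [-0.5, -0.3, -0.1]
gripper_width: 0.0002
gripper_force: 0.0
box [-23.5   0.9] z 136.1 yaw 0.04 F [-0.5 -0.3 -0.1] t 12.0
[ 15.1  13.6 -22.   -0.  -54.6 -27.4]
[-50.61230074 118.07555929] -105.99719209920231
xyz [ 0.903  3.907 -0.023] rot [ 3.0000e-02 -1.3000e-01  1.0604e+02] dist mm 120.0
xyz [0.9   3.902 2.611] rot [ 3.0000e-02 -1.3000e-01  1.0604e+02] dist mm 143.0
```

View pics/w4.png

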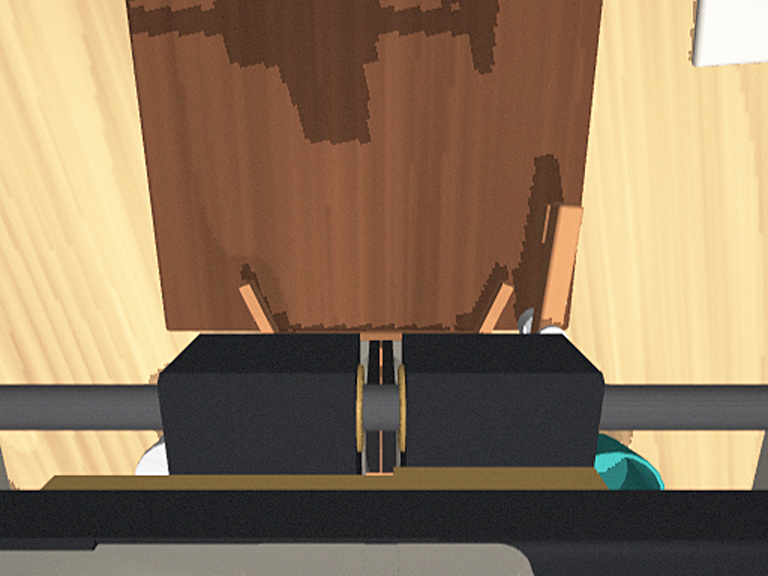

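```bash
python3 - <<'E'
from keep import *
s=r.get_state();c=optics.capture("wrist");k=cam(c,s)
B=lambda u,v,z:frame(back(k,(u/1.5,v/1.5),z),*q).round(1)
for u,v,z in[(555,205,.068),(582,207,.068),(540,328,.068),(569,328,.068),(243,286,.052),(508,286,.052),(165,330,.043),(569,330,.043)]:print(B(u,v,z))
E
```

```text
[-71.8  81.1]
[-70.9  93.5]
[-12.4  79.4]
[-12.4  93.5]
[-29.4 -68.4]
[-29.3  66.6]
[  -2.3 -114.9]
[ -2.2 103.9]
```

The keeper measures at φ≈1.6 with its outer face at y≈93, so the frame holds. I'll move to the start pose and descend.

```bash
python3 -m crank '[{"xyz":[0.9,3.9,0],"delta_rot":[0,0,106],"claw":1},{"xyz":[0.9,3.9,0],"delta_rot":[0,0,106],"claw":1},{"xyz":[0.9,3.9,0],"delta_rot":[0,0,106],"claw":1},{"xyz":[0.9,3.9,0],"delta_rot":[0,0,106],"claw":1},{"xyz":[0.9,3.9,0],"delta_rot":[0,0,106],"claw":1},{"xyz":[0.9,3.9,0],"delta_rot":[0,0,106],"claw":1},{"xyz":[0.9,3.9,0],"delta_rot":[0,0,106],"claw":1},{"xyz":[0.9,3.9,0],"delta_rot":[0,0,106],"claw":1},{"xyz":[0.9,3.9,0],"delta_rot":[0,0,106],"claw":1},{"xyz":[0.9,3.9,0],"delta_rot":[0,0,106],"claw":1},{"xyz":[0.9,3.9,0],"delta_rot":[0,0,106],"claw":1},{"xyz":[0.9,3.9,0.8],"delta_rot":[0,0,106],"claw":1},{"xyz":[0.9,3.9,1.5],"delta_rot":[0,0,106],"claw":1},{"xyz":[0.9,3.9,2],"delta_rot":[0,0,106],"claw":1},{"xyz":[0.9,3.9,2.4],"delta_rot":[0,0,106],"claw":1},{"xyz":[0.9,3.9,2.6],"delta_rot":[0,0,106],"claw":1},{"xyz":[0.9,3.9,2.6],"delta_rot":[0,0,106],"claw":1}]'
python3 - <<'E'
from keep import *
where();s=r.get_state();p0=frame(s["tcp_pos"],*q);h0=s["eef_rot"][2]+180-np.degrees(q[2]);a=np.radians(h0)
for d in np.arange(105,-9,-6.):
    p,y=pose(np.radians(d));t=p-p0
    print(d,(-(t@[np.cos(a),np.sin(a)])/30).round(2),((t@[-np.sin(a),np.cos(a)])/30).round(2),"rot",((h0-y+180)%360-180).round(1))
E
```

```text
time_s: 14.22
tcp_pos: [0.43, -0.0514, 0.059]
eef_rot: [-180.0, -0.0, 151.8]
contact_force: [-0.4, -0.7, 0.7]
gripper_width: 0.0001
gripper_force: 0.0
box [-50.4 117.4] z 59.0 yaw 254.09 F [-0.4 -0.7  0.7] t 14.225
105.0 -0.14 -0.02 rot -0.9
99.0 -0.33 -0.06 rot -6.9
93.0 -0.52 -0.09 rot -12.9
87.0 -0.71 -0.09 rot -18.9
81.0 -0.89 -0.07 rot -24.9
75.0 -1.08 -0.03 rot -30.9
69.0 -1.26 0.02 rot -36.9
63.0 -1.43 0.1 rot -42.9
57.0 -1.6 0.19 rot -48.9
51.0 -1.75 0.3 rot -54.9
45.0 -1.9 0.43 rot -60.9
39.0 -2.02 0.56 rot -66.9
33.0 -2.14 0.72 rot -72.9
27.0 -2.23 0.88 rot -78.9
21.0 -2.31 1.05 rot -84.9
15.0 -2.37 1.23 rot -90.9
9.0 -2.42 1.42 rot -96.9
3.0 -2.44 1.6 rot -102.9
-3.0 -2.44 1.79 rot -108.9
```

```bash
python3 -m crank '[{"xyz":[-0.14,-0.02,0],"delta_rot":[0,0,-1],"claw":1},{"xyz":[-0.33,-0.06,0],"delta_rot":[0,0,-7],"claw":1},{"xyz":[-0.52,-0.09,0],"delta_rot":[0,0,-13],"claw":1},{"xyz":[-0.71,-0.09,0],"delta_rot":[0,0,-19],"claw":1},{"xyz":[-0.89,-0.07,0],"delta_rot":[0,0,-25],"claw":1},{"xyz":[-1.08,-0.03,0],"delta_rot":[0,0,-31],"claw":1},{"xyz":[-1.26,0.02,0],"delta_rot":[0,0,-37],"claw":1},{"xyz":[-1.43,0.1,0],"delta_rot":[0,0,-43],"claw":1},{"xyz":[-1.6,0.19,0],"delta_rot":[0,0,-49],"claw":1},{"xyz":[-1.75,0.3,0],"delta_rot":[0,0,-55],"claw":1},{"xyz":[-1.9,0.43,0],"delta_rot":[0,0,-61],"claw":1},{"xyz":[-2.02,0.56,0],"delta_rot":[0,0,-67],"claw":1},{"xyz":[-2.14,0.72,0],"delta_rot":[0,0,-73],"claw":1},{"xyz":[-2.23,0.88,0],"delta_rot":[0,0,-79],"claw":1},{"xyz":[-2.31,1.05,0],"delta_rot":[0,0,-85],"claw":1},{"xyz":[-2.37,1.23,0],"delta_rot":[0,0,-91],"claw":1},{"xyz":[-2.42,1.42,0],"delta_rot":[0,0,-97],"claw":1},{"xyz":[-2.42,1.42,0],"delta_rot":[0,0,-97],"claw":1}]'
python3 - <<'E'
from keep import *
where()
for d in (4,0,-3,-6):
    p,_=pose(np.radians(d)); go(*p,58.5,-d)
E
```

```text
time_s: 16.48
tcp_pos: [0.5148, -0.0482, 0.0596]
eef_rot: [-180.0, 0.0, -111.2]
contact_force: [0.5, -0.0, -0.0]
gripper_width: 0.0004
gripper_force: 0.0
box [-29.2  35.2] z 59.6 yaw -8.95 F [ 0.5 -0.  -0. ] t 16.475
xyz [-0.14  -0.013  0.036] rot [-0.04  0.02 -4.95] dist mm 4.0
xyz [-0.264 -0.034  0.036] rot [-0.04  0.02 -8.95] dist mm 8.0
xyz [-0.359 -0.044  0.036] rot [ -0.04   0.02 -11.95] dist mm 11.0
xyz [-0.453 -0.049  0.036] rot [ -0.05   0.02 -14.95] dist mm 14.0
```

```bash
python3 -m crank '[{"xyz":[-0.14,-0.01,0],"delta_rot":[0,0,-5],"claw":1},{"xyz":[-0.2,-0.02,0],"delta_rot":[0,0,-7],"claw":1},{"xyz":[-0.26,-0.03,0],"delta_rot":[0,0,-9],"claw":1},{"xyz":[-0.26,-0.03,0],"delta_rot":[0,0,-9],"claw":1}]'
python3 -m crank '[{"xyz":[-0.04,0,0],"delta_rot":[0,0,0],"claw":1},{"xyz":[-0.04,0,0],"delta_rot":[0,0,0],"claw":1}]';  python3 -c "
from h import *
where()"
```

```text
time_s: 16.98
tcp_pos: [0.5177, -0.0425, 0.0594]
eef_rot: [180.0, -0.1, -102.3]
contact_force: [1.0, -7.8, 1.5]
gripper_width: 0.0003
gripper_force: 3.8
time_s: 17.23
tcp_pos: [0.5177, -0.0422, 0.0595]
eef_rot: [180.0, -0.2, -102.3]
contact_force: [1.0, -12.9, 1.9]
gripper_width: 0.0002
gripper_force: 6.5
box [-22.7  33.7] z 59.5 yaw -0.02 F [  1.  -12.9   1.9] t 17.225
```

The keeper is at its stop: 13 N at the expected position, with the same 1 mm offset as the lid. I'll retreat and look.

```bash
python3 -m crank '[{"xyz":[0.3,0,0],"delta_rot":[0,0,0],"claw":1},{"xyz":[0.6,0,0],"delta_rot":[0,0,0],"claw":1},{"xyz":[0.8,0,-1],"delta_rot":[0,0,0],"claw":1},{"xyz":[2,-1,-3],"delta_rot":[0,0,0],"claw":1},{"xyz":[4,-1,-6],"delta_rot":[0,0,0],"claw":1},{"xyz":[4,-1,-8],"delta_rot":[0,0,0],"claw":1},{"xyz":[4,-1,-8],"delta_rot":[0,0,0],"claw":1},{"xyz":[4,-1,-8],"delta_rot":[0,0,0],"claw":1},{"xyz":[4,-1,-8],"delta_rot":[0,0,0],"claw":1},{"xyz":[4,-1,-8],"delta_rot":[0,0,0],"claw":1}]'
python3 - <<'E'
from h import *
where();c=optics.capture("scene");a=cv2.resize(c["img"][160:270,170:310],None,fx=4,fy=4,interpolation=cv2.INTER_CUBIC)
cv2.imwrite("pics/end.png",a)
E
```

```text
time_s: 18.48
tcp_pos: [0.5213, -0.1634, 0.2977]
eef_rot: [179.9, -0.0, -102.2]
contact_force: [1.1, -0.2, -0.5]
gripper_width: 0.0001
gripper_force: 0.0
box [-140.4    4.4] z 297.7 yaw 0.04 F [ 1.1 -0.2 -0.5] t 18.475
```

View pics/end.png

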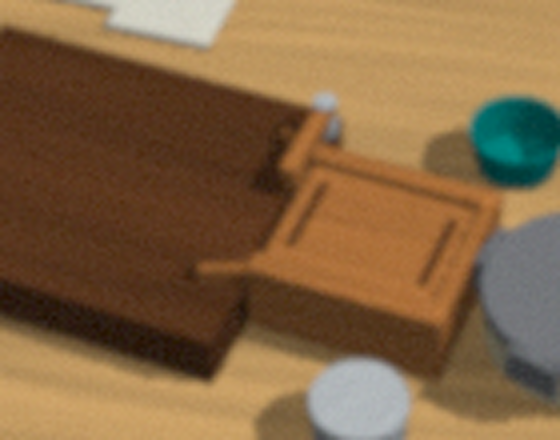

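The picture shows the lid fully in the box and the keeper across the mouth at (305,140), parallel to the mouth edge. The bystanders in view (muffin cup, tin, glass container, paddle) haven't been moved, and the arm is clear.

```bash
python3 -c "
from plant import job
print(job.close_job())"
```

```text
the job is handed in; nothing more can be done
None
```

The job is handed in: the lid was pushed home against its stop, the keeper was swung closed to its stop behind it, and the arm was clear of everything at about 18.5 s; the judge's verdict was not shown.

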